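# Swap the dip pots into their own meal boxes

## Task

The four lidded dip pots are all standing in the wrong pink meal boxes: swap them round so that each stands upright in the middle of the box of its own shape and size (large round, small round, square, oblong), the oblong pot lying lengthwise along its box. The cork trivet is free for parking a pot on the way. Keep the pots upright, set them down rather than dropping them, and leave the stack of lids where it is.

Things in the scene. Friction and masses are not known exactly. Their poses are not given: they have to be found in the camera images.
- pot_large_round: Large round dip pot, 62 mm diameter. Loose, 0.07 to 0.25 kg, closed and rigid, matt white with a grey lid that does not come off; straight sides, 70 mm tall, so its top 40 mm or so stand above the walls of any box. Origin: centre of the underside; z up.
- pot_small_round: Small round dip pot, 40 mm diameter. Loose, 0.07 to 0.25 kg, closed and rigid, matt white with a grey lid that does not come off; straight sides, 70 mm tall, so its top 40 mm or so stand above the walls of any box. Origin: centre of the underside; z up.
- pot_square: Square dip pot, 48 x 48 mm. Loose, 0.07 to 0.25 kg, closed and rigid, matt white with a grey lid that does not come off; straight sides, 70 mm tall, so its top 40 mm or so stand above the walls of any box. Origin: centre of the underside; z up, x and y square to its sides.
- pot_oblong: Oblong dip pot, 68 mm long (along its x) and 38 mm wide (along its y). Loose, 0.07 to 0.25 kg, closed and rigid, matt white with a grey lid that does not come off; straight sides, 70 mm tall, so its top 40 mm or so stand above the walls of any box. Origin: centre of the underside; z up.
- box_large_round: Large round open pink meal box, 136 mm outer diameter at the rim. Fixed to the table. 30 mm high, walls 4 mm, floor 4 mm thick (a pot standing in it has its underside 4 mm above the table). Origin: centre of the underside, on the table; z up.
- box_small_round: Small round open pink meal box, 102 mm outer diameter at the rim. Fixed to the table. 30 mm high, walls 4 mm, floor 4 mm thick (a pot standing in it has its underside 4 mm above the table). Origin: centre of the underside, on the table; z up.
- box_square: Square open pink meal box, 110 x 110 mm outside. Fixed to the table. 30 mm high, walls 4 mm, floor 4 mm thick (a pot standing in it has its underside 4 mm above the table). Origin: centre of the underside, on the table; z up, x and y square to its sides.
- box_oblong: Oblong open pink meal box, 142 mm long (along its x) and 90 mm wide (along its y) outside. Fixed to the table. 30 mm high, walls 4 mm, floor 4 mm thick (a pot standing in it has its underside 4 mm above the table). Origin: centre of the underside, on the table; z up.
- trivet: Flat round cork trivet, 110 mm diameter, 8 mm thick, fixed to the table, empty at the start: a free place to park a pot. Origin: centre of the underside, on the table; z up.
- lid_stack: Bystander: neat stack of white box lids, 145 (along x) x 100 x 28 mm, loose, 0.5 kg; to be left where it is. Origin: centre of the underside; z up.
Things that resemble listed ones, but are neither listed nor needed, are in the scene too. Leave any orange look-alike of the pot_small_round alone. Leave any orange or purple look-alike of the pot_square alone.

How it is judged:
At the end, for the whole second after the job is handed in: Each pot stands at rest on the floor of the box of its own shape: centre within 15 mm of the box centre, underside less than 10 mm above the box's underside, upright within 0.1 rad; the oblong pot's length within 0.3 rad of the box's length, either way round (horizontal distance between pot_large_round and box_large_round below 0.015 m and z of pot_large_round in the frame of box_large_round below 0.01 m and angle between each of pot_large_round, pot_small_round, pot_square, pot_oblong's own z axis and vertical below 0.1 rad and linear speed of each of pot_large_round, pot_small_round, pot_square, pot_oblong below 0.02 m/s and horizontal distance between pot_small_round and box_small_round below 0.015 m and z of pot_small_round in the frame of box_small_round below 0.01 m and horizontal distance between pot_square and box_square below 0.015 m and z of pot_square in the frame of box_square below 0.01 m and horizontal distance between pot_oblong and box_oblong below 0.015 m and z of pot_oblong in the frame of box_oblong below 0.01 m and angle between the x axis of pot_oblong and the x axis of box_oblong, either way round below 0.3 rad); the robot touches nothing.
It fails at once if a pot is tipped more than 30 degrees (angle between any of pot_large_round, pot_small_round, pot_square, pot_oblong's own z axis and vertical above 0.52 rad).
It fails at once if a pot is dropped or thrown (faster than 0.5 m/s while the fingers do not touch it) ((linear speed of pot_large_round above 0.5 m/s and contact force between pot_large_round and the fingers below 0.01 N) or (linear speed of pot_small_round above 0.5 m/s and contact force between pot_small_round and the fingers below 0.01 N) or (linear speed of pot_square above 0.5 m/s and contact force between pot_square and the fingers below 0.01 N) or (linear speed of pot_oblong above 0.5 m/s and contact force between pot_oblong and the fingers below 0.01 N)).
It fails at once if the stack of lids is shifted by more than 20 mm (distance of lid_stack from where it was at the start of the episode above 0.02 m).
It also fails if it takes over 144 s, if anything falls off the work surface, if the arm or the gripper's body presses on something with over 40 N, if the wrist force passes 120 N, or if a joint passes its speed limit or range.

## Robot

A 6-joint arm with a two-finger parallel gripper is mounted at the origin on the work surface. World frame = base frame: x ahead of the robot, y to its left, z up, the work surface at z = 0. Lengths are in m, angles in rad, forces in N, time in s.
With the tool pointing down it reaches from about 0.325 to 0.925 m from the base axis. Payload 3.1 kg.
Tool frame: the origin (TCP) lies at the very end of the fingers, on their centre line; the grasp point (between the pads) lies 19 mm behind it; z points along the fingers, y is the line along which they close (so a half turn about z gives the same grasp; the last joint's range is limited). The gripper opens to 85 mm and grips with 20 to 120 N. Pads are 22 mm wide; open, the fingers measure 114 mm over their backs; the gripper's body (76 mm by 85 mm) begins 54 mm behind the grasp point. The pads swing forward as they close: fully open they stand 13 mm farther back than shut.
Start: joints at [1.138, 0.217, 1.613, -0, 1.311, -0.112], TCP at [0.197, 0.593, 0.231] pointing down, gripper open.
Joint ranges: [-2.75, 2.75], [-0.78, 2.1], [0.31, 2.55], [-1.13, 4.27], [0.13, 2.63], [-2.58, 2.58]. Speed limits (rad/s): [2.79, 2.79, 3.14, 3.14, 3.14, 3.14].

## Interface

Orientations are given as a 3x3 rotation matrix whose columns are the frame's x, y, z axes.
In Python, from workcell import arm, grab_frame gives the robot as it stands.
- The arm moves only by the tool advance, called after "Request:" as name(argument=value, ...) on one line, values as JSON. Schema: {"type":"object","properties":{"moves":{"type":"object","properties":{"wx":{"type":"array","items":{"type":"number"},"minItems":1,"maxItems":5},"wy":{"type":"array","items":{"type":"number"},"minItems":1,"maxItems":5},"wz":{"type":"array","items":{"type":"number"},"minItems":1,"maxItems":5},"x":{"type":"array","items":{"type":"number"},"minItems":1,"maxItems":5},"y":{"type":"array","items":{"type":"number"},"minItems":1,"maxItems":5},"z":{"type":"array","items":{"type":"number"},"minItems":1,"maxItems":5},"jaw":{"type":"array","items":{"type":"number"},"minItems":1,"maxItems":5}},"additionalProperties":false,"required":["wx","wy","wz","x","y","z","jaw"]},"clamp_n":{"type":"number"},"only":{"type":"string"},"quiet":{"type":"boolean"},"lines":{"type":"string"}},"required":["moves"],"additionalProperties":false}. moves is an object with one list for each field, all of the same length, 1 to 5, a row being the entries at one place: wx, wy, wz (a rotation vector in a scale on which 1.0 is 90 degrees), x, y, z (the shift in normalised numbers (1 is 0.6 m)), jaw (the opening from 0.0 (shut) to 1.0 (fully open)); each row is the pose to reach, as a shift and turn from the pose commanded when the call began, along the tool's axes at that moment; what a row does not reach only later rows make up. A row lasts 1/10 s, in which the tool goes at most 0.05 m and 0.15 rad, less where a joint would pass 70% of its speed; a pose out of reach is approached as far as the arm can. The fingers move at their own pace and stop on an object; clamp_n is the grip in N (left out, the last holds). Time passes only in rows, so rows that do not move let the fingers close. The tool returns the time, the measured TCP pose, the force, the opening and the grip force at its end. only (a regular expression) keeps the lines of the reply that match it, lines (a string "A,B") keeps lines A to B, and quiet returns only ok. A shift or turn number past 1, either way, is cut back to 1. Input that does not fit is refused with a message, and nothing moves.
- arm.sense(): the state, without advancing time (a new reading comes with each control period).
- grab_frame(name): name is "scene" or "top" or "wrist"; returns a dict with "img" (384x512x3 uint8, red, green, blue), "mtx" (3x3 intrinsics, pixels), "rvec" (rotation vector, rad) and "tvec" (3), from world to camera coordinates, as OpenCV has them; the wrist camera has in their place "mount" (4x4, takes a point from camera to tool coordinates, whose origin is the TCP and whose axes are the flange's). Camera axes: x right, y down, z forward; pixel columns grow to the right and rows downward; lengths in m; the calibration is good to about 2 mm. A picture is of the moment at which its call begins: read the wrist's pose just before it. There is no depth.
- arm.hand_in(): hands the job in; it is judged then, once.
The state is a dict: "clock": time; "joint_pos": joint angles; "qvel": joint speeds; "effort": joint torques, N m; "tool_pos": TCP position; "ee_rot": TCP orientation; "wrist_force": force on the tool from outside, world axes, zero at the start; "ft_torque": the same for the moment, N m; "finger_gap": opening from 0.0 (shut) to 1.0 (fully open); "grip_force": force on a finger pad.
Only numpy, scipy, OpenCV 4.12 (cv2) and the standard library are available. Lean on these libraries where they do the work, as an engineer would, in place of code of your own. Each camera call takes 0.05 s, during which the arm holds its last target. There are 200 camera calls.

## Working session

There is one attempt and no reset: what is moved stays moved. The work goes in short steps, Python scripts to look and compute and a tool call to move; the robot and the scene stay as the last step left them, time stands still between calls to the robot, and variables do not carry over. Pictures are saved under pics/ and viewed, at most 14 in all, crops included, and the job is handed in when it is done.

```bash
mkdir -p pics; python3 - <<'E'
from workcell import arm, grab_frame
import cv2
for n in("top","scene"):
    f=grab_frame(n); cv2.imwrite(f"pics/{n}0.png",f["img"][:,:,::-1]); print(n,f["mtx"],f["rvec"],f["tvec"])
s=arm.sense();print(s["tool_pos"],s["ee_rot"],s["clock"])
E
```

```text
top [[448.43075253   0.         261.24327923]
 [  0.         448.43075253 201.04894999]
 [  0.           0.           1.        ]] [ 2.12641782 -2.0922374   0.22105373] [0.00862997 0.43874057 1.07584042]
scene [[425.63908049   0.         253.94945013]
 [  0.         425.63908049 188.61365693]
 [  0.           0.           1.        ]] [ 1.17413416  2.35109025 -0.95798816] [ 0.26728012 -0.23367048  1.42590839]
[0.19674365 0.59244013 0.23005424] [[-9.48974635e-01  3.15350993e-01 -9.44891877e-04]
 [ 3.15352301e-01  9.48972532e-01 -2.01494034e-03]
 [ 2.61263001e-04 -2.21010110e-03 -9.99997524e-01]] 0.1
```

View pics/top0.png

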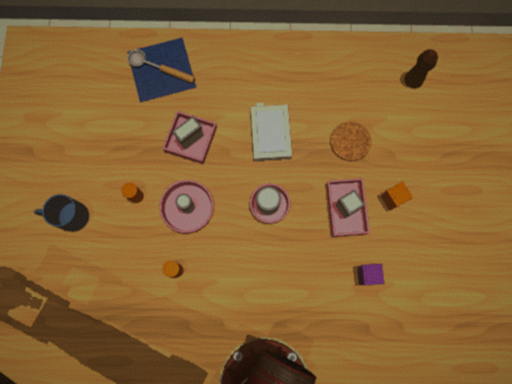

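View pics/scene0.png

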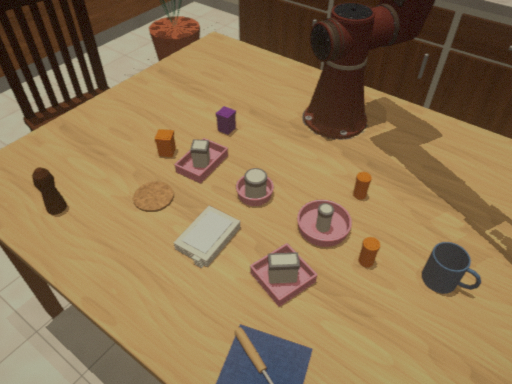

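The top view shows pots in boxes: oblong in the square box (190,137), small round in the large round (187,207), large round in the small round (269,203) and square in the oblong (347,207). The trivet is at (350,141) and the lids at (271,132). The orange and purple look-alikes stand outside the boxes.

```bash
cat >h.py <<'E'
import numpy as np, cv2
from workcell import arm, grab_frame
def cast(f,uv,z):
    R=cv2.Rodrigues(np.array(f["rvec"],float))[0]; t=np.array(f["tvec"],float).ravel()
    return castR(f["mtx"],R.T,-R.T@t,uv,z)
def castR(K,Rc,c,uv,z):
    uv=np.atleast_2d(np.array(uv,float)); d=np.c_[uv,np.ones(len(uv))]@np.linalg.inv(K).T@Rc.T
    return (c+d*((z-c[2])/d[:,2])[:,None])[:,:2]
def wristcam():
    s=arm.sense(); f=grab_frame("wrist"); M=np.array(f["mount"]); R=np.array(s["ee_rot"])
    return f, R@M[:3,:3], np.array(s["tool_pos"])+R@M[:3,3]
def rect(P):
    (c,(w,h),a)=cv2.minAreaRect((P*1000).astype(np.float32)); 
    if w<h: w,h,a=h,w,a+90
    return np.round(c,1),np.round((w,h),1),round((a+90)%180-90,1)   # mm, deg of long side
E
python3 - <<'E'
from h import *
f=grab_frame("top"); im=f["img"]; hsv=cv2.cvtColor(im,cv2.COLOR_RGB2HSV)
R=cv2.Rodrigues(f["rvec"])[0]; print("cam",-R.T@f["tvec"])
pink=cv2.inRange(hsv,(150,50,60),(179,255,255))
cs,_=cv2.findContours(pink,cv2.RETR_EXTERNAL,cv2.CHAIN_APPROX_NONE)
for c in cs:
    if cv2.contourArea(c)<400: continue
    P=cast(f,c[:,0,:],0.015); print("box",c[:,0].mean(0).round(),rect(P))
    m=np.zeros_like(pink); cv2.drawContours(m,[c],-1,255,-1)
    m=cv2.erode(m,np.ones((5,5)))&((hsv[...,1]<90)*255).astype(np.uint8)&~pink
    ps,_=cv2.findContours(m,cv2.RETR_EXTERNAL,cv2.CHAIN_APPROX_NONE)
    p=max(ps,key=cv2.contourArea); print("  pot",rect(cast(f,p[:,0,:],0.039)),"px",p[:,0].mean(0).round(1)); cv2.drawContours(im,[p],-1,(0,255,0),1)
print("trivet",cast(f,[(350,141.5)],.008),"lids",cast(f,[(252,105),(290,105),(253,160),(291,157)],.028).round(3).tolist())
cv2.imwrite("pics/c.png",cv2.resize(im[95:245,120:400],None,fx=2.8,fy=2.8,interpolation=cv2.INTER_CUBIC)[:,:,::-1])
f,Rc,c=wristcam(); cv2.imwrite("pics/w0.png",f["img"][:,:,::-1]); print(f["mount"],f["mtx"])
E
```

```text
cam [0.2037852  0.01166184 1.14382514]
box [189. 210.] (array([422.6, 204.6]), array([117.8, 111.8]), 53.9)
  pot (array([383.8, 226.7]), array([8.9, 1.4]), -54.3) px [176.5 221.7]
trivet [[ 0.61290565 -0.2180634 ]] lids [[0.704, 0.045], [0.706, -0.057], [0.551, 0.039], [0.561, -0.06]]
[[ 5.42284271e-04 -9.62458293e-01 -2.71429072e-01  6.81686653e-02]
 [ 9.99999852e-01  5.10321106e-04  1.88341693e-04  1.18630865e-03]
 [-4.27550397e-05 -2.71429134e-01  9.62458427e-01 -1.41943015e-01]
 [ 0.00000000e+00  0.00000000e+00  0.00000000e+00  1.00000000e+00]] [[303.28504471   0.         252.09946546]
 [  0.         303.28504471 189.45870614]
 [  0.           0.           1.        ]]
```

View pics/c.png

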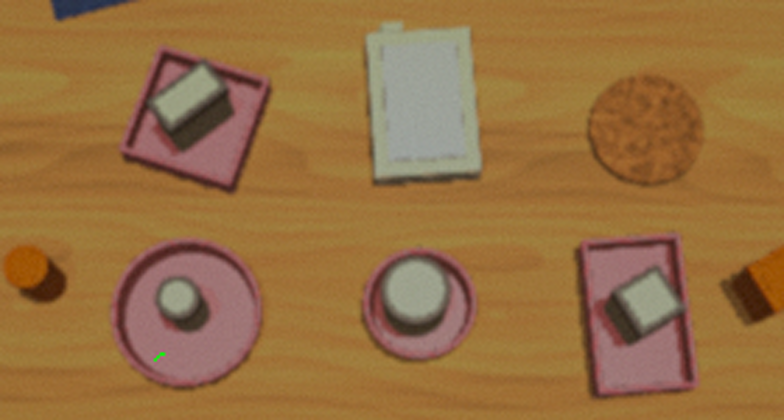

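View pics/w0.png

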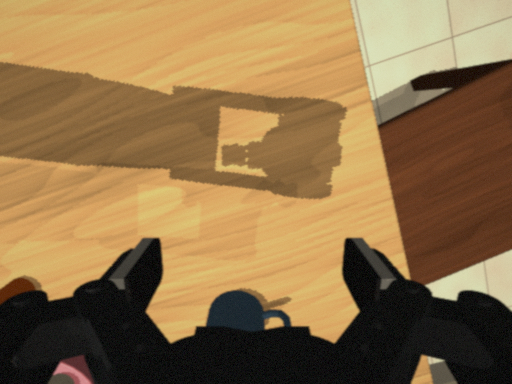

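The crop shows clean bright lids and pink rims; the mask missed because of its hue band. The wrist view shows only the table. I'll re-mask with channel differences.

```bash
cat >top.py <<'E'
from h import *
def top(name=None,boxes=True):
    f=grab_frame("top"); im=f["img"].copy(); r,g,b=[cv2.GaussianBlur(im,(3,3),0)[...,i].astype(int) for i in range(3)]
    pink=((r-g>22)&(b>g)&(r>60)).astype(np.uint8)*255
    pink=cv2.morphologyEx(pink,cv2.MORPH_CLOSE,np.ones((3,3)))
    lid=((r>110)&(r-b<45)&(abs(r-g)<22)&(g-b<30)).astype(np.uint8)*255
    for m,nm,z in((pink,"box",.015),(lid,"lid",.074)):
        if nm=="box" and not boxes: continue
        for c in cv2.findContours(m,cv2.RETR_EXTERNAL,cv2.CHAIN_APPROX_NONE)[0]:
            if cv2.contourArea(c)<(600 if nm=="box" else 60): continue
            x,y=c[:,0].mean(0)
            if not(110<x<410 and 85<y<260): continue
            print(nm,(round(x),round(y)),*rect(cast(f,c[:,0],z)),"circ",np.round(np.array(cv2.minEnclosingCircle((cast(f,c[:,0],z)*1000).astype(np.float32))[0]),1))
            cv2.drawContours(im,[c],-1,(0,255,0),1)
    if name: cv2.imwrite(name,cv2.resize(im[95:245,120:400],None,fx=2.8,fy=2.8)[:,:,::-1])
E
python3 -c "
from top import *
top('pics/c2.png')"
```

```text
lid (183, 200) [432.  207.4] [32.3 31.9] 66.4 circ [431.9 207.7]
lid (351, 201) [ 436.4 -204.9] [41.8 41.6] 31.7 circ [ 437.6 -203.3]
lid (268, 198) [440.7  -0.7] [52.8 52.4] -43.7 circ [441.7  -1.2]
lid (186, 128) [618.5 208.7] [58.9 31. ] -49.7 circ [618.1 207.9]
lid (270, 133) [611.2  -4.6] [133.   94.3] 4.9 circ [605.6  -4.9]
```

View pics/c2.png

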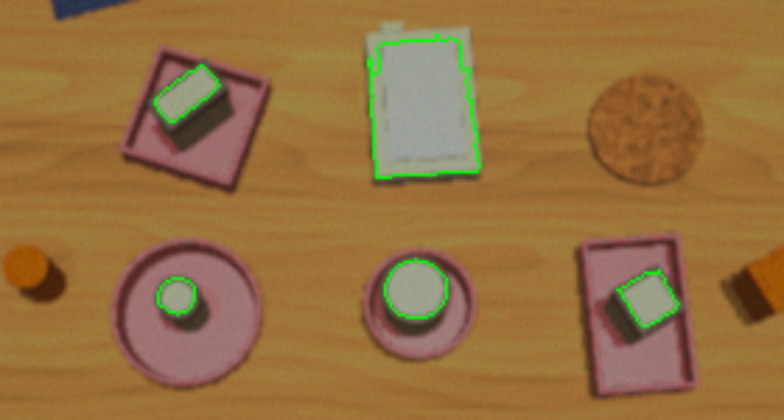

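Lids are outlined correctly (centres symmetric), but the pink mask is still too strict; loosening it.

```bash
sed -i 's/(r-g>22)&(b>g)&(r>60)/(r-g>14)\&(b>g-12)\&(r>50)/' top.py; python3 -c "
from top import *
f=grab_frame('top')['img']; print(f[215,195],f[230,347],f[150,205],f[160,230])
top('pics/c3.png')"
```

```text
[159 116 117] [156 118 118] [145  90  90] [156 109  51]
box (269, 203) [441.   -5.4] [101.4  97.4] -43.9 circ [440.7  -5.4]
box (186, 206) [428.6 208.9] [134.  133.6] -89.1 circ [429.6 208.4]
box (347, 207) [ 433.9 -204.9] [144.1  93.1] 5.2 circ [ 434.2 -205. ]
box (189, 136) [617.3 209.4] [114.7 113.7] -17.1 circ [616.9 209.6]
lid (183, 200) [432.  207.4] [32.3 31.9] 66.4 circ [431.9 207.7]
lid (351, 201) [ 436.4 -204.9] [41.8 41.6] 31.7 circ [ 437.1 -202.7]
lid (268, 198) [440.6  -0.8] [53.8 50. ] -89.1 circ [441.7  -1.2]
lid (186, 128) [618.5 208.7] [58.9 31. ] -49.7 circ [618.1 207.9]
lid (270, 134) [610.2  -4.7] [131.2  94.2] 4.8 circ [605.6  -4.9]
```

View pics/c3.png

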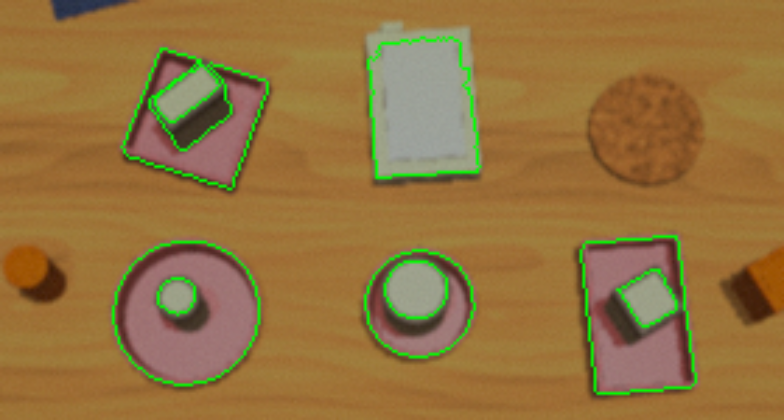

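Rims measure 134 mm round, 99 mm round, 144×93 mm and 114 mm square, all close to the stated sizes, so the positions are trustworthy.

The plan is small→trivet, large→large box, small→small box, then oblong→trivet, square→square box, oblong→oblong box. First I turn the tool so that tool x = world +y and tool y = world +x.

Units first: shifts go in shares of 0.6 m and turns go in shares of 90 degrees. So 0.7 rad / 1.5708 = 0.4456.

Request:
advance(moves={"wx":[0, 0, 0, 0, 0], "wy":[0, 0, 0, 0, 0], "wz":[0.0891, 0.1783, 0.2674, 0.3565, 0.4456], "x":[0, 0, 0, 0, 0], "y":[0, 0, 0, 0, 0], "z":[0, 0, 0, 0, 0], "jaw":[1, 1, 1, 1, 1]}, clamp_n=60)

```text
clock: 0.85
tool_pos: [0.197, 0.5931, 0.2313]
ee_rot: [[-0.518, 0.856, -0.0], [0.856, 0.518, -0.0], [-0.0, -0.0, -1.0]]
wrist_force: [0.0, 0.5, -0.0]
finger_gap: 1.002
grip_force: 0.0
```

Request:
advance(moves={"wx":[0, 0, 0, 0, 0], "wy":[0, 0, 0, 0, 0], "wz":[0.0891, 0.1783, 0.2674, 0.3495, 0.3495], "x":[0, 0, 0, 0, 0], "y":[0, 0, 0, 0, 0], "z":[0, 0, 0, 0, 0], "jaw":[1, 1, 1, 1, 1]})

```text
clock: 1.35
tool_pos: [0.197, 0.5931, 0.2313]
ee_rot: [[-0.001, 1.0, -0.0], [1.0, 0.001, -0.0], [-0.0, -0.0, -1.0]]
wrist_force: [-0.0, 0.0, -0.2]
finger_gap: 1.0
grip_force: 0.0
```

Request:
advance(moves={"wx":[0, 0, 0, 0, 0], "wy":[0, 0, 0, 0, 0], "wz":[0, 0, 0, 0, 0], "x":[-0.0667, -0.1333, -0.2, -0.2667, -0.3333], "y":[0.04, 0.08, 0.12, 0.16, 0.2], "z":[0, 0, 0, 0, 0], "jaw":[1, 1, 1, 1, 1]})

```text
clock: 1.85
tool_pos: [0.3179, 0.3917, 0.2315]
ee_rot: [[-0.005, 1.0, 0.001], [1.0, 0.005, 0.0], [0.0, 0.001, -1.0]]
wrist_force: [0.4, 0.7, -0.4]
finger_gap: 1.001
grip_force: 0.0
```

Request:
advance(moves={"wx":[0, 0, 0, 0, 0], "wy":[0, 0, 0, 0, 0], "wz":[0, 0, 0, 0, 0], "x":[-0.0667, -0.1333, -0.2, -0.2667, -0.3083], "y":[0.0417, 0.0833, 0.125, 0.1667, 0.1917], "z":[0, 0, 0, 0, 0], "jaw":[1, 1, 1, 1, 1]})

```text
clock: 2.35
tool_pos: [0.4339, 0.2057, 0.2317]
ee_rot: [[-0.002, 1.0, 0.001], [1.0, 0.002, -0.0], [-0.0, 0.001, -1.0]]
wrist_force: [0.0, 0.7, 0.4]
finger_gap: 1.0
grip_force: 0.0
```

Request:
advance(moves={"wx":[0, 0, 0], "wy":[0, 0, 0], "wz":[0, 0, 0], "x":[0, 0, 0], "y":[0, 0, 0], "z":[0.05, 0.0833, 0.0833], "jaw":[1, 1, 1]})

```text
clock: 2.65
tool_pos: [0.43, 0.2071, 0.1781]
ee_rot: [[-0.002, 1.0, -0.007], [1.0, 0.002, -0.002], [-0.002, -0.007, -1.0]]
wrist_force: [-0.9, 0.5, -1.6]
finger_gap: 1.001
grip_force: 0.0
```

```bash
python3 -c "
from h import *
s=arm.sense();print(np.array(s['tool_pos']),np.array(s['ee_rot']))
f,R,c=wristcam();cv2.imwrite('pics/w1.png',f['img'][:,:,::-1])"
```

```text
[0.43003627 0.20709759 0.17813709] [[-0.00246051  0.99997518 -0.00660218]
 [ 0.99999496  0.00244722 -0.00202116]
 [-0.00200496 -0.00660712 -0.99997616]]
```

View pics/w1.png

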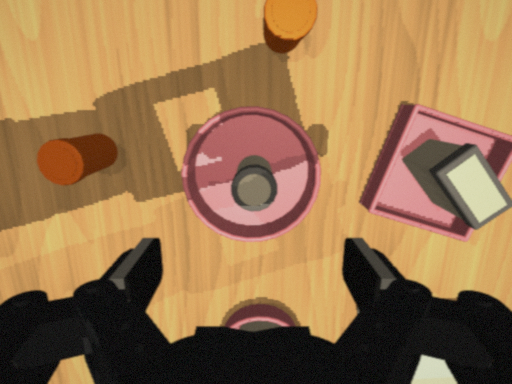

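The wrist view shows the small pot's lid at (254,188) in the large round box centred at about (252,174). Cross-checking by ray.

Converted, 0.115 m / 0.6 = 0.1917, 0.09 m / 0.6 = 0.15.

```bash
python3 -c "
from h import *
f,R,c=wristcam();print(castR(f['mtx'],R,c,[(254,188)],.074),castR(f['mtx'],R,c,[(251.5,173.5)],.022),arm.sense()['tool_pos'])"
```

```text
[[0.43340001 0.20876905]] [[0.43104448 0.20957369]] [0.43231668 0.20835019 0.18138528]
```

Request:
advance(moves={"wx":[0, 0, 0, 0, 0], "wy":[0, 0, 0, 0, 0], "wz":[0, 0, 0, 0, 0], "x":[0, 0, 0, 0, 0], "y":[0, 0, 0, 0, 0], "z":[0.05, 0.1, 0.15, 0.1917, 0.1917], "jaw":[1, 1, 1, 1, 1]})

```text
clock: 3.25
tool_pos: [0.4303, 0.2081, 0.0644]
ee_rot: [[-0.003, 1.0, -0.005], [1.0, 0.003, -0.002], [-0.002, -0.005, -1.0]]
wrist_force: [-0.8, -0.1, -1.6]
finger_gap: 0.997
grip_force: 0.0
```

Request:
advance(moves={"wx":[0, 0, 0], "wy":[0, 0, 0], "wz":[0, 0, 0], "x":[0, 0, 0], "y":[0, 0, 0], "z":[0.025, 0.0467, 0.0467], "jaw":[1, 1, 1]})

```text
clock: 3.55
tool_pos: [0.4321, 0.2085, 0.0382]
ee_rot: [[-0.002, 1.0, -0.001], [1.0, 0.002, -0.0], [-0.0, -0.001, -1.0]]
wrist_force: [-0.6, -0.3, 0.0]
finger_gap: 0.998
grip_force: 0.0
```

Both views agree within 2 mm. Closing and lifting a little.

Request:
advance(moves={"wx":[0, 0, 0, 0, 0], "wy":[0, 0, 0, 0, 0], "wz":[0, 0, 0, 0, 0], "x":[0, 0, 0, 0, 0], "y":[0, 0, 0, 0, 0], "z":[0, 0, 0, 0, 0], "jaw":[0.3, 0.3, 0.3, 0.3, 0.3]}, clamp_n=50)

```text
clock: 4.05
tool_pos: [0.4329, 0.2086, 0.0393]
ee_rot: [[-0.001, 1.0, 0.001], [1.0, 0.001, 0.0], [0.0, 0.001, -1.0]]
wrist_force: [-2.3, -0.4, 5.0]
finger_gap: 0.454
grip_force: 50.0
```

Request:
advance(moves={"wx":[0, 0, 0], "wy":[0, 0, 0], "wz":[0, 0, 0], "x":[0, 0, 0], "y":[0, 0, 0], "z":[0, 0, 0], "jaw":[0.3, 0.3, 0.3]})

```text
clock: 4.35
tool_pos: [0.433, 0.2086, 0.0393]
ee_rot: [[-0.001, 1.0, 0.001], [1.0, 0.001, 0.0], [0.0, 0.001, -1.0]]
wrist_force: [-1.9, -1.4, 4.7]
finger_gap: 0.458
grip_force: 50.0
```

Request:
advance(moves={"wx":[0, 0, 0, 0, 0], "wy":[0, 0, 0, 0, 0], "wz":[0, 0, 0, 0, 0], "x":[0, 0, 0, 0, 0], "y":[0, 0, 0, 0, 0], "z":[-0.0083, -0.0167, -0.025, -0.0333, -0.0333], "jaw":[0.3, 0.3, 0.3, 0.3, 0.3]})

```text
clock: 4.85
tool_pos: [0.4332, 0.2086, 0.0592]
ee_rot: [[-0.001, 1.0, 0.002], [1.0, 0.001, 0.001], [0.001, 0.002, -1.0]]
wrist_force: [0.3, -0.1, -0.7]
finger_gap: 0.453
grip_force: 50.2
```

Converted, -0.08 m / 0.6 = -0.1333, -0.04 m / 0.6 = -0.0667.

Request:
advance(moves={"wx":[0, 0, 0, 0, 0], "wy":[0, 0, 0, 0, 0], "wz":[0, 0, 0, 0, 0], "x":[0, 0, 0, 0, 0], "y":[0, 0, 0, 0, 0], "z":[-0.0333, -0.0667, -0.1, -0.1333, -0.1333], "jaw":[0.3, 0.3, 0.3, 0.3, 0.3]})

```text
clock: 5.35
tool_pos: [0.4349, 0.2092, 0.1413]
ee_rot: [[-0.001, 1.0, 0.006], [1.0, 0.001, 0.002], [0.002, 0.006, -1.0]]
wrist_force: [0.6, 0.2, -0.2]
finger_gap: 0.459
grip_force: 50.5
```

Request:
advance(moves={"wx":[0, 0, 0, 0, 0], "wy":[0, 0, 0, 0, 0], "wz":[0, 0, 0, 0, 0], "x":[-0.0333, -0.1, -0.1667, -0.2333, -0.3], "y":[0.0133, 0.0417, 0.07, 0.0983, 0.1267], "z":[0, 0, 0, 0, 0], "jaw":[0.3, 0.3, 0.3, 0.3, 0.3]}, quiet=true)

```text
ok
```

Request:
advance(moves={"wx":[0, 0, 0, 0, 0], "wy":[0, 0, 0, 0, 0], "wz":[0, 0, 0, 0, 0], "x":[-0.0667, -0.1333, -0.2, -0.2667, -0.3167], "y":[0.0283, 0.0567, 0.085, 0.1133, 0.1333], "z":[0, 0, 0, 0, 0], "jaw":[0.3, 0.3, 0.3, 0.3, 0.3]}, quiet=true)

```text
ok
```

Request:
advance(moves={"wx":[0, 0, 0, 0, 0], "wy":[0, 0, 0, 0, 0], "wz":[0, 0, 0, 0, 0], "x":[-0.0417, -0.075, -0.0942, -0.0942, -0.0942], "y":[0.0167, 0.0317, 0.04, 0.04, 0.04], "z":[0, 0, 0, 0, 0], "jaw":[0.3, 0.3, 0.3, 0.3, 0.3]})

```text
clock: 6.85
tool_pos: [0.6121, -0.217, 0.1372]
ee_rot: [[-0.001, 1.0, -0.002], [1.0, 0.001, 0.002], [0.002, -0.002, -1.0]]
wrist_force: [0.3, 0.8, -1.0]
finger_gap: 0.454
grip_force: 50.5
```

Request:
advance(moves={"wx":[0, 0, 0, 0, 0], "wy":[0, 0, 0, 0, 0], "wz":[0, 0, 0, 0, 0], "x":[0, 0, 0, 0, 0], "y":[0, 0, 0, 0, 0], "z":[0.0333, 0.0667, 0.1, 0.125, 0.1333], "jaw":[0.3, 0.3, 0.3, 0.3, 0.3]})

```text
clock: 7.35
tool_pos: [0.611, -0.216, 0.0558]
ee_rot: [[-0.002, 1.0, -0.004], [1.0, 0.002, 0.002], [0.002, -0.004, -1.0]]
wrist_force: [-1.4, 0.3, -1.8]
finger_gap: 0.452
grip_force: 50.5
```

Converted, 0.012 m / 0.6 = 0.02, 0.008 m / 0.6 = 0.0133.

Request:
advance(moves={"wx":[0, 0, 0, 0, 0], "wy":[0, 0, 0, 0, 0], "wz":[0, 0, 0, 0, 0], "x":[0, 0, 0, 0, 0], "y":[0, 0, 0, 0, 0], "z":[0.0067, 0.0133, 0.02, 0.02, 0.02], "jaw":[0.3, 0.3, 0.3, 0.3, 0.3]})

```text
clock: 7.85
tool_pos: [0.6131, -0.2181, 0.0467]
ee_rot: [[-0.001, 1.0, 0.001], [1.0, 0.001, -0.0], [-0.0, 0.001, -1.0]]
wrist_force: [-0.3, 1.0, -0.5]
finger_gap: 0.458
grip_force: 50.5
```

Request:
advance(moves={"wx":[0, 0, 0], "wy":[0, 0, 0], "wz":[0, 0, 0], "x":[0, 0, 0], "y":[0, 0, 0], "z":[0.0033, 0.005, 0.005], "jaw":[0.3, 0.3, 0.3]})

```text
clock: 8.15
tool_pos: [0.613, -0.218, 0.0434]
ee_rot: [[-0.001, 1.0, 0.0], [1.0, 0.001, -0.0], [-0.0, 0.0, -1.0]]
wrist_force: [-0.3, 0.2, -0.6]
finger_gap: 0.456
grip_force: 50.6
```

Converted, 0.0015 m / 0.6 = 0.0025, 0.001 m / 0.6 = 0.0017.

Request:
advance(moves={"wx":[0, 0, 0], "wy":[0, 0, 0], "wz":[0, 0, 0], "x":[0, 0, 0], "y":[0, 0, 0], "z":[0.0017, 0.0025, 0.0025], "jaw":[0.3, 0.3, 0.3]})

```text
clock: 8.45
tool_pos: [0.6131, -0.2181, 0.0434]
ee_rot: [[-0.001, 1.0, -0.0], [1.0, 0.001, -0.0], [-0.0, -0.0, -1.0]]
wrist_force: [-3.4, 0.3, 6.3]
finger_gap: 0.457
grip_force: 51.0
```

Request:
advance(moves={"wx":[0, 0, 0, 0, 0], "wy":[0, 0, 0, 0, 0], "wz":[0, 0, 0, 0, 0], "x":[0, 0, 0, 0, 0], "y":[0, 0, 0, 0, 0], "z":[0.0025, 0.0025, 0.0025, 0.0025, 0.0025], "jaw":[0.5, 0.7, 1, 1, 1]})

```text
clock: 8.95
tool_pos: [0.6128, -0.2179, 0.0401]
ee_rot: [[-0.001, 1.0, -0.0], [1.0, 0.001, 0.0], [0.0, -0.0, -1.0]]
wrist_force: [0.4, 0.4, 0.5]
finger_gap: 0.994
grip_force: 0.0
```

Request:
advance(moves={"wx":[0, 0, 0, 0], "wy":[0, 0, 0, 0], "wz":[0, 0, 0, 0], "x":[0, 0, 0, 0], "y":[0, 0, 0, 0], "z":[-0.0333, -0.1, -0.1667, -0.1667], "jaw":[1, 1, 1, 1]})

```text
clock: 9.35
tool_pos: [0.6178, -0.2203, 0.1484]
ee_rot: [[-0.001, 1.0, 0.013], [1.0, 0.001, -0.006], [-0.006, 0.013, -1.0]]
wrist_force: [0.0, -0.1, 0.5]
finger_gap: 0.999
grip_force: 0.0
```

Converted, 0.165 m / 0.6 = 0.275, -0.074 m / 0.6 = -0.1233.

Request:
advance(moves={"wx":[0, 0, 0, 0, 0], "wy":[0, 0, 0, 0, 0], "wz":[0, 0, 0, 0, 0], "x":[0.0417, 0.1, 0.1583, 0.2167, 0.275], "y":[-0.0333, -0.0783, -0.1233, -0.1667, -0.2167], "z":[0, 0, 0, 0, 0], "jaw":[1, 1, 1, 1, 1]}, quiet=true)

```text
ok
```

Request:
advance(moves={"wx":[0, 0, 0, 0, 0], "wy":[0, 0, 0, 0, 0], "wz":[0, 0, 0, 0, 0], "x":[0.05, 0.0875, 0.0875, 0.0875, 0.0875], "y":[-0.0417, -0.0692, -0.0692, -0.0692, -0.0692], "z":[0, 0, 0, 0, 0], "jaw":[1, 1, 1, 1, 1]})

```text
clock: 10.35
tool_pos: [0.4421, -0.0013, 0.1406]
ee_rot: [[-0.001, 1.0, 0.001], [1.0, 0.001, -0.001], [-0.001, 0.001, -1.0]]
wrist_force: [-0.4, 0.1, -0.0]
finger_gap: 1.004
grip_force: 0.0
```

```bash
python3 -c "
from top import *
top()"
```

```text
box (186, 206) [428.6 208.9] [134.  133.6] -89.1 circ [429.8 208. ]
box (347, 207) [ 434.  -204.8] [143.5  92.6] 5.2 circ [ 434.2 -205. ]
box (189, 136) [617.3 209.5] [114.6 113.4] -17.2 circ [616.9 209.6]
lid (352, 202) [ 434.3 -205. ] [44.7 43.7] 32.5 circ [ 433.8 -204.4]
lid (356, 133) [ 612.7 -221. ] [32.7 31.9] 43.1 circ [ 612.8 -220.2]
lid (186, 129) [617.2 208.2] [64.4 32.6] -49.7 circ [617.2 207.5]
lid (270, 118) [648.8  -1.7] [93.7 48.7] -89.1 circ [637.1  -2.5]
```

Converted, 0.1025 m / 0.6 = 0.1708, 0.095 m / 0.6 = 0.1583.

Request:
advance(moves={"wx":[0, 0, 0, 0, 0], "wy":[0, 0, 0, 0, 0], "wz":[0, 0, 0, 0, 0], "x":[0, 0, 0, 0, 0], "y":[0, 0, 0, 0, 0], "z":[0.05, 0.0917, 0.1333, 0.1583, 0.1708], "jaw":[1, 1, 1, 1, 1]})

```text
clock: 10.9
tool_pos: [0.4405, -0.0013, 0.0361]
ee_rot: [[0.0, 1.0, -0.003], [1.0, -0.0, 0.0], [0.0, -0.003, -1.0]]
wrist_force: [0.3, -0.2, 0.5]
finger_gap: 0.999
grip_force: 0.0
```

Request:
advance(moves={"wx":[0, 0, 0, 0, 0], "wy":[0, 0, 0, 0, 0], "wz":[0, 0, 0, 0, 0], "x":[0, 0, 0, 0, 0], "y":[0, 0, 0, 0, 0], "z":[0, 0, 0, 0, 0], "jaw":[1, 1, 0.5, 0.5, 0.5]})

```text
clock: 11.4
tool_pos: [0.4425, -0.0009, 0.0392]
ee_rot: [[-0.001, 1.0, 0.003], [1.0, 0.001, -0.001], [-0.001, 0.003, -1.0]]
wrist_force: [-0.7, -0.5, 5.0]
finger_gap: 0.714
grip_force: 54.8
```

Request:
advance(moves={"wx":[0, 0, 0], "wy":[0, 0, 0], "wz":[0, 0, 0], "x":[0, 0, 0], "y":[0, 0, 0], "z":[0, 0, 0], "jaw":[0.5, 0.5, 0.5]})

```text
clock: 11.7
tool_pos: [0.4425, -0.0009, 0.0392]
ee_rot: [[-0.001, 1.0, 0.002], [1.0, 0.001, -0.001], [-0.001, 0.002, -1.0]]
wrist_force: [0.5, -0.4, 6.5]
finger_gap: 0.711
grip_force: 55.0
```

Request:
advance(moves={"wx":[0, 0, 0, 0, 0], "wy":[0, 0, 0, 0, 0], "wz":[0, 0, 0, 0, 0], "x":[0, 0, 0, 0, 0], "y":[0, 0, 0, 0, 0], "z":[-0.0083, -0.0167, -0.025, -0.0333, -0.0333], "jaw":[0.5, 0.5, 0.5, 0.5, 0.5]})

```text
clock: 12.2
tool_pos: [0.4418, -0.0007, 0.0586]
ee_rot: [[-0.001, 1.0, 0.002], [1.0, 0.001, -0.0], [-0.0, 0.002, -1.0]]
wrist_force: [-0.6, 0.4, -2.8]
finger_gap: 0.711
grip_force: 54.7
```

Converted, 0.07 m / 0.6 = 0.1167, -0.04 m / 0.6 = -0.0667.

Request:
advance(moves={"wx":[0, 0, 0, 0, 0], "wy":[0, 0, 0, 0, 0], "wz":[0, 0, 0, 0, 0], "x":[0, 0, 0.0167, 0.0583, 0.1167], "y":[0, 0, 0, 0, -0.005], "z":[-0.0333, -0.0667, -0.0667, -0.0667, -0.0667], "jaw":[0.5, 0.5, 0.5, 0.5, 0.5]}, quiet=true)

```text
ok
```

Request:
advance(moves={"wx":[0, 0, 0, 0, 0], "wy":[0, 0, 0, 0, 0], "wz":[0, 0, 0, 0, 0], "x":[0.0583, 0.1167, 0.175, 0.2167, 0.2333], "y":[-0.005, -0.0083, -0.0117, -0.0133, -0.0142], "z":[0, 0, 0, 0, 0], "jaw":[0.5, 0.5, 0.5, 0.5, 0.5]}, quiet=true)

```text
ok
```

Request:
advance(moves={"wx":[0, 0, 0, 0, 0], "wy":[0, 0, 0, 0, 0], "wz":[0, 0, 0, 0, 0], "x":[0, 0, 0, 0, 0], "y":[0, 0, 0, 0, 0], "z":[0, 0, 0.025, 0.05, 0.075], "jaw":[0.5, 0.5, 0.5, 0.5, 0.5]})

```text
clock: 13.7
tool_pos: [0.4297, 0.208, 0.0523]
ee_rot: [[0.001, 1.0, 0.0], [1.0, -0.001, -0.0], [-0.0, 0.0, -1.0]]
wrist_force: [-1.0, 0.2, -1.5]
finger_gap: 0.715
grip_force: 55.3
```

Request:
advance(moves={"wx":[0, 0, 0, 0, 0], "wy":[0, 0, 0, 0, 0], "wz":[0, 0, 0, 0, 0], "x":[0, 0, 0, 0, 0], "y":[0, 0, 0, 0, 0], "z":[0.0083, 0.0167, 0.0167, 0.0217, 0.0217], "jaw":[0.5, 0.5, 0.5, 0.5, 0.5]})

```text
clock: 14.2
tool_pos: [0.4298, 0.2094, 0.0401]
ee_rot: [[-0.001, 1.0, 0.001], [1.0, 0.001, 0.0], [0.0, 0.001, -1.0]]
wrist_force: [0.3, -0.3, -2.7]
finger_gap: 0.713
grip_force: 55.3
```

Request:
advance(moves={"wx":[0, 0, 0], "wy":[0, 0, 0], "wz":[0, 0, 0], "x":[0, 0, 0], "y":[0, 0, 0], "z":[0.0017, 0.0025, 0.0025], "jaw":[0.5, 0.5, 0.5]})

```text
clock: 14.5
tool_pos: [0.43, 0.2096, 0.0392]
ee_rot: [[-0.001, 1.0, 0.001], [1.0, 0.001, 0.0], [0.0, 0.001, -1.0]]
wrist_force: [-2.5, -0.4, 4.5]
finger_gap: 0.712
grip_force: 55.8
```

Touchdown. Releasing and going back for the small pot.

Request:
advance(moves={"wx":[0, 0, 0, 0, 0], "wy":[0, 0, 0, 0, 0], "wz":[0, 0, 0, 0, 0], "x":[0, 0, 0, 0, 0], "y":[0, 0, 0, 0, 0], "z":[0, 0, 0, 0, 0], "jaw":[0.8, 1, 1, 1, 1]})

```text
clock: 15.0
tool_pos: [0.4294, 0.2094, 0.0382]
ee_rot: [[-0.001, 1.0, -0.0], [1.0, 0.001, -0.0], [-0.0, -0.0, -1.0]]
wrist_force: [1.1, 0.5, -1.4]
finger_gap: 1.001
grip_force: 0.0
```

Request:
advance(moves={"wx":[0, 0, 0, 0, 0], "wy":[0, 0, 0, 0, 0], "wz":[0, 0, 0, 0, 0], "x":[0, 0, 0, 0, -0.0333], "y":[0, 0, 0, 0, 0.0167], "z":[-0.0333, -0.1, -0.1667, -0.1667, -0.1667], "jaw":[1, 1, 1, 1, 1]}, quiet=true)

```text
ok
```

Request:
advance(moves={"wx":[0, 0, 0, 0, 0], "wy":[0, 0, 0, 0, 0], "wz":[0, 0, 0, 0, 0], "x":[-0.0667, -0.1333, -0.2, -0.2667, -0.3333], "y":[0.0283, 0.0567, 0.085, 0.1133, 0.1417], "z":[0, 0, 0, 0, 0], "jaw":[1, 1, 1, 1, 1]}, quiet=true)

```text
ok
```

Request:
advance(moves={"wx":[0, 0, 0, 0, 0], "wy":[0, 0, 0, 0, 0], "wz":[0, 0, 0, 0, 0], "x":[-0.0667, -0.1333, -0.2, -0.2667, -0.3167], "y":[0.0283, 0.0567, 0.085, 0.1133, 0.135], "z":[0, 0, 0, 0, 0], "jaw":[1, 1, 1, 1, 1]}, quiet=true)

```text
ok
```

Request:
advance(moves={"wx":[0, 0, 0, 0], "wy":[0, 0, 0, 0], "wz":[0, 0, 0, 0], "x":[-0.0308, -0.0308, -0.0308, -0.0308], "y":[0.0117, 0.0117, 0.0117, 0.0117], "z":[0, 0, 0, 0], "jaw":[1, 1, 1, 1]})

```text
clock: 16.9
tool_pos: [0.612, -0.2176, 0.1374]
ee_rot: [[-0.002, 1.0, -0.002], [1.0, 0.002, 0.001], [0.001, -0.002, -1.0]]
wrist_force: [-0.0, -0.0, 0.8]
finger_gap: 1.003
grip_force: 0.0
```

```bash
python3 -c "
from top import *
top()
f,R,c=wristcam();cv2.imwrite('pics/w2.png',f['img'][:,:,::-1])"
```

```text
box (268, 202) [444.5   3.3] [98.9 80.9] -20.9 circ [440.7  -5.7]
box (187, 201) [445.2 200.9] [134.6  99.2] 63.6 circ [430.  207.4]
box (189, 136) [617.3 209.6] [113.1 112.3] -17.3 circ [618.3 208.3]
lid (182, 202) [428.5 208.9] [58.7 53.1] 46.6 circ [428.3 208.6]
lid (186, 129) [615.8 207.8] [64.3 35.2] -49.7 circ [614.7 207.6]
lid (271, 135) [608.5  -5.8] [133.6  90.5] 3.9 circ [607.9  -5.7]
```

View pics/w2.png

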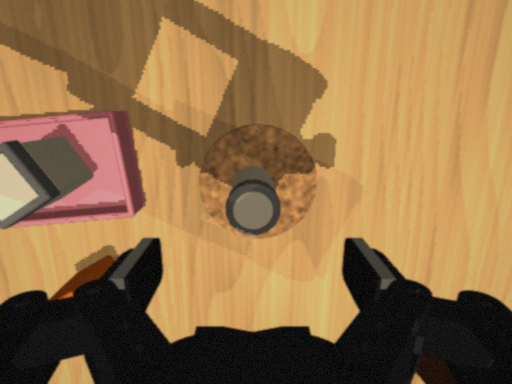

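The small pot stands upright on the trivet, its lid at (253,208) centred between the fingers; the large pot sits at (428,209), centred. Grasping the small pot.

Converted, 0.096 m / 0.6 = 0.16, 0.09 m / 0.6 = 0.15.

Request:
advance(moves={"wx":[0, 0, 0, 0, 0], "wy":[0, 0, 0, 0, 0], "wz":[0, 0, 0, 0, 0], "x":[0, 0, 0, 0, 0], "y":[0, 0, 0, 0, 0], "z":[0.05, 0.1, 0.1333, 0.15, 0.16], "jaw":[1, 1, 1, 1, 1]}, quiet=true)

```text
ok
```

Request:
advance(moves={"wx":[0, 0, 0, 0, 0], "wy":[0, 0, 0, 0, 0], "wz":[0, 0, 0, 0, 0], "x":[0, 0, 0, 0, 0], "y":[0, 0, 0, 0, 0], "z":[0, 0, 0, 0, 0], "jaw":[1, 1, 0.3, 0.3, 0.3]})

```text
clock: 18.0
tool_pos: [0.6134, -0.2192, 0.0431]
ee_rot: [[-0.001, 1.0, 0.001], [1.0, 0.001, -0.001], [-0.001, 0.001, -1.0]]
wrist_force: [0.1, -0.5, 0.0]
finger_gap: 0.513
grip_force: 0.0
```

Request:
advance(moves={"wx":[0, 0, 0, 0], "wy":[0, 0, 0, 0], "wz":[0, 0, 0, 0], "x":[0, 0, 0, 0], "y":[0, 0, 0, 0], "z":[0, 0, 0, 0], "jaw":[0.3, 0.3, 0.3, 0.3]})

```text
clock: 18.4
tool_pos: [0.6133, -0.2193, 0.0431]
ee_rot: [[-0.001, 1.0, 0.001], [1.0, 0.001, -0.001], [-0.001, 0.001, -1.0]]
wrist_force: [-0.9, 0.3, 5.1]
finger_gap: 0.453
grip_force: 50.5
```

Request:
advance(moves={"wx":[0, 0, 0, 0, 0], "wy":[0, 0, 0, 0, 0], "wz":[0, 0, 0, 0, 0], "x":[0, 0, 0, 0, 0], "y":[0, 0, 0, 0, 0], "z":[-0.0333, -0.0667, -0.1, -0.1333, -0.1333], "jaw":[0.3, 0.3, 0.3, 0.3, 0.3]})

```text
clock: 18.9
tool_pos: [0.6148, -0.2198, 0.125]
ee_rot: [[-0.001, 1.0, 0.005], [1.0, 0.001, -0.002], [-0.002, 0.005, -1.0]]
wrist_force: [0.5, 0.1, -0.1]
finger_gap: 0.456
grip_force: 50.4
```

Request:
advance(moves={"wx":[0, 0, 0, 0, 0], "wy":[0, 0, 0, 0, 0], "wz":[0, 0, 0, 0, 0], "x":[0.0333, 0.0833, 0.1333, 0.1833, 0.2333], "y":[-0.0267, -0.0667, -0.1067, -0.1483, -0.1883], "z":[0, 0, 0, 0, 0], "jaw":[0.3, 0.3, 0.3, 0.3, 0.3]}, quiet=true)

```text
ok
```

Request:
advance(moves={"wx":[0, 0, 0, 0, 0], "wy":[0, 0, 0, 0, 0], "wz":[0, 0, 0, 0, 0], "x":[0.05, 0.0917, 0.1233, 0.1233, 0.1233], "y":[-0.0417, -0.075, -0.0983, -0.0983, -0.0983], "z":[0, 0, 0, 0, 0], "jaw":[0.3, 0.3, 0.3, 0.3, 0.3]})

```text
clock: 19.9
tool_pos: [0.44, -0.0049, 0.1213]
ee_rot: [[-0.002, 1.0, -0.001], [1.0, 0.002, -0.0], [-0.0, -0.001, -1.0]]
wrist_force: [-0.4, -0.1, -0.5]
finger_gap: 0.455
grip_force: 50.6
```

Converted, 0.076 m / 0.6 = 0.1267, 0.073 m / 0.6 = 0.1217.

Request:
advance(moves={"wx":[0, 0, 0, 0, 0], "wy":[0, 0, 0, 0, 0], "wz":[0, 0, 0, 0, 0], "x":[0, 0, 0, 0, 0], "y":[0, 0, 0, 0, 0], "z":[0.0333, 0.0667, 0.1, 0.1217, 0.1267], "jaw":[0.3, 0.3, 0.3, 0.3, 0.3]}, quiet=true)

```text
ok
```

Request:
advance(moves={"wx":[0, 0, 0, 0, 0], "wy":[0, 0, 0, 0, 0], "wz":[0, 0, 0, 0, 0], "x":[0, 0, 0, 0, 0], "y":[0, 0, 0, 0, 0], "z":[0.005, 0.0083, 0.0083, 0.0117, 0.0117], "jaw":[0.3, 0.3, 0.3, 0.3, 0.3]})

```text
clock: 20.9
tool_pos: [0.4409, -0.0052, 0.0396]
ee_rot: [[-0.001, 1.0, 0.001], [1.0, 0.001, -0.0], [-0.0, 0.001, -1.0]]
wrist_force: [-0.4, 1.0, -1.1]
finger_gap: 0.453
grip_force: 50.6
```

Request:
advance(moves={"wx":[0, 0, 0], "wy":[0, 0, 0], "wz":[0, 0, 0], "x":[0, 0, 0], "y":[0, 0, 0], "z":[0.0017, 0.0025, 0.0025], "jaw":[0.3, 0.3, 0.3]})

```text
clock: 21.2
tool_pos: [0.4411, -0.0052, 0.0391]
ee_rot: [[-0.001, 1.0, -0.0], [1.0, 0.001, -0.0], [-0.0, -0.0, -1.0]]
wrist_force: [-2.9, 0.6, 7.4]
finger_gap: 0.454
grip_force: 51.4
```

Request:
advance(moves={"wx":[0, 0, 0, 0, 0], "wy":[0, 0, 0, 0, 0], "wz":[0, 0, 0, 0, 0], "x":[0, 0, 0, 0, 0], "y":[0, 0, 0, 0, 0], "z":[0, 0, 0, 0, 0], "jaw":[0.6, 0.8, 1, 1, 1]})

```text
clock: 21.7
tool_pos: [0.4406, -0.0051, 0.0377]
ee_rot: [[-0.001, 1.0, -0.0], [1.0, 0.001, 0.0], [0.0, -0.0, -1.0]]
wrist_force: [-0.3, -0.1, 0.1]
finger_gap: 1.004
grip_force: 0.0
```

Request:
advance(moves={"wx":[0, 0, 0, 0], "wy":[0, 0, 0, 0], "wz":[0, 0, 0, 0], "x":[0, 0, 0, 0], "y":[0, 0, 0, 0], "z":[-0.0333, -0.1, -0.1667, -0.1667], "jaw":[1, 1, 1, 1]}, quiet=true)

```text
ok
```

Request:
advance(moves={"wx":[0, 0, 0, 0, 0], "wy":[0, 0, 0, 0, 0], "wz":[0, 0, 0, 0, 0], "x":[0.0417, 0.0917, 0.1417, 0.1917, 0.2417], "y":[0.035, 0.0767, 0.1183, 0.16, 0.2017], "z":[0, 0, 0, 0, 0], "jaw":[1, 1, 1, 1, 1]}, quiet=true)

```text
ok
```

Request:
advance(moves={"wx":[0, 0, 0, 0, 0], "wy":[0, 0, 0, 0, 0], "wz":[0, 0, 0, 0, 0], "x":[0.05, 0.0917, 0.1133, 0.1133, 0.1133], "y":[0.0417, 0.075, 0.0925, 0.0925, 0.0925], "z":[0, 0, 0, 0, 0], "jaw":[1, 1, 1, 1, 1]})

```text
clock: 23.1
tool_pos: [0.616, 0.2078, 0.1364]
ee_rot: [[-0.002, 1.0, -0.002], [1.0, 0.002, -0.001], [-0.001, -0.002, -1.0]]
wrist_force: [-0.8, -0.1, 0.1]
finger_gap: 0.998
grip_force: 0.0
```

Request:
advance(moves={"wx":[0, 0, 0, 0, 0], "wy":[0, 0, 0, 0, 0], "wz":[-0.0891, -0.1783, -0.2674, -0.3565, -0.4475], "x":[0, 0, 0, 0, 0], "y":[0, 0, 0, 0, 0], "z":[0, 0, 0, 0, 0], "jaw":[1, 1, 1, 1, 1]}, quiet=true)

```text
ok
```

Request:
advance(moves={"wx":[0, 0], "wy":[0, 0], "wz":[0, 0], "x":[0, 0], "y":[0, 0], "z":[0, 0], "jaw":[1, 1]})

```text
clock: 23.8
tool_pos: [0.6163, 0.2071, 0.1375]
ee_rot: [[-0.644, 0.765, -0.001], [0.765, 0.644, -0.0], [0.0, -0.001, -1.0]]
wrist_force: [-0.3, 0.4, -0.7]
finger_gap: 0.997
grip_force: 0.0
```

```bash
python3 -c "
from top import *
top()
f,R,c=wristcam();cv2.imwrite('pics/w3.png',f['img'][:,:,::-1])"
```

```text
box (269, 203) [440.4  -4.8] [99.7 97.4] -43.9 circ [440.7  -5. ]
box (347, 207) [ 434.1 -205.1] [142.8  91.8] 5.3 circ [ 434.2 -205. ]
box (144, 215) [449.  310.5] [1029.4  457.9] -13.1 circ [480.4 444.7]
lid (270, 199) [439.4  -4.5] [32.5 31.8] 0.9 circ [438.9  -5.9]
lid (351, 202) [ 433.8 -204.2] [45.1 44.5] -56.0 circ [ 432.7 -204.5]
lid (272, 138) [606.8  -3.4] [131.2  90. ] 4.4 circ [606.7  -7.8]
```

View pics/w3.png

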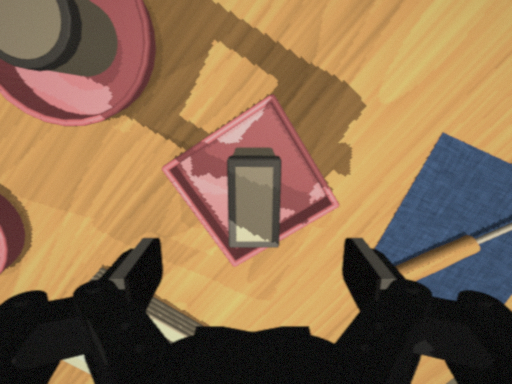

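The wrist view shows the oblong lid aligned with the fingers, x 229–280, y 157–247, centre (254,202). Small pot at (439,-5), centred. Descending and gripping.

Converted, 0.0995 m / 0.6 = 0.1658, 0.093 m / 0.6 = 0.155.

```bash
python3 -c "
from h import *
f,R,c=wristcam();print(castR(f['mtx'],R,c,[(254,202),(254,157),(254,247)],.074),arm.sense()['tool_pos'])"
```

```text
[[0.61756028 0.2104434 ]
 [0.59663489 0.23510189]
 [0.64033339 0.18360756]] [0.61668253 0.20767645 0.13772541]
```

Request:
advance(moves={"wx":[0, 0, 0, 0, 0], "wy":[0, 0, 0, 0, 0], "wz":[0, 0, 0, 0, 0], "x":[0, 0, 0, 0, 0], "y":[0, 0, 0, 0, 0], "z":[0.05, 0.1, 0.1333, 0.155, 0.1658], "jaw":[1, 1, 1, 1, 1]})

```text
clock: 24.45
tool_pos: [0.616, 0.2078, 0.0367]
ee_rot: [[-0.647, 0.763, -0.002], [0.763, 0.647, -0.001], [0.001, -0.002, -1.0]]
wrist_force: [-0.4, 0.2, 0.5]
finger_gap: 0.995
grip_force: 0.0
```

Request:
advance(moves={"wx":[0, 0, 0, 0, 0], "wy":[0, 0, 0, 0, 0], "wz":[0, 0, 0, 0, 0], "x":[0, 0, 0, 0, 0], "y":[0, 0, 0, 0, 0], "z":[0, 0, 0, 0, 0], "jaw":[1, 1, 0.3, 0.3, 0.3]}, clamp_n=55)

```text
clock: 24.95
tool_pos: [0.6175, 0.2082, 0.0392]
ee_rot: [[-0.647, 0.762, 0.001], [0.762, 0.647, 0.0], [-0.001, 0.001, -1.0]]
wrist_force: [-0.1, 0.3, -0.6]
finger_gap: 0.514
grip_force: 0.0
```

Request:
advance(moves={"wx":[0, 0, 0, 0], "wy":[0, 0, 0, 0], "wz":[0, 0, 0, 0], "x":[0, 0, 0, 0], "y":[0, 0, 0, 0], "z":[0, 0, 0, 0], "jaw":[0.3, 0.3, 0.3, 0.3]})

```text
clock: 25.35
tool_pos: [0.6177, 0.2082, 0.0392]
ee_rot: [[-0.647, 0.762, 0.001], [0.762, 0.647, 0.0], [-0.001, 0.001, -1.0]]
wrist_force: [-0.5, 0.2, 4.5]
finger_gap: 0.44
grip_force: 56.3
```

Request:
advance(moves={"wx":[0, 0, 0, 0, 0], "wy":[0, 0, 0, 0, 0], "wz":[0, 0, 0, 0, 0], "x":[0, 0, 0, 0, 0], "y":[0, 0, 0, 0, 0], "z":[-0.0333, -0.0667, -0.1, -0.1333, -0.1333], "jaw":[0.3, 0.3, 0.3, 0.3, 0.3]})

```text
clock: 25.85
tool_pos: [0.6187, 0.2085, 0.1207]
ee_rot: [[-0.647, 0.762, 0.005], [0.762, 0.647, 0.001], [-0.002, 0.004, -1.0]]
wrist_force: [0.8, 0.1, -0.9]
finger_gap: 0.441
grip_force: 55.7
```

Converted, 0.6 rad / 1.5708 = 0.382.

Request:
advance(moves={"wx":[0, 0, 0, 0, 0], "wy":[0, 0, 0, 0, 0], "wz":[0.0637, 0.1401, 0.2228, 0.3056, 0.382], "x":[0, 0, 0, 0, 0], "y":[0, 0, 0, 0, 0], "z":[0, 0, 0, 0, 0], "jaw":[0.3, 0.3, 0.3, 0.3, 0.3]}, quiet=true)

```text
ok
```

Request:
advance(moves={"wx":[0, 0, 0], "wy":[0, 0, 0], "wz":[0.0509, 0.0656, 0.0656], "x":[0, 0, 0], "y":[0, 0, 0], "z":[0, 0, 0], "jaw":[0.3, 0.3, 0.3]})

```text
clock: 26.65
tool_pos: [0.6158, 0.2078, 0.1165]
ee_rot: [[-0.002, 1.0, -0.003], [1.0, 0.002, -0.001], [-0.001, -0.003, -1.0]]
wrist_force: [-0.2, 0.1, -1.6]
finger_gap: 0.44
grip_force: 55.6
```

Request:
advance(moves={"wx":[0, 0, 0, 0, 0], "wy":[0, 0, 0, 0, 0], "wz":[0, 0, 0, 0, 0], "x":[-0.0333, -0.0917, -0.1583, -0.225, -0.2917], "y":[0, 0, 0, 0, 0], "z":[0, 0, 0, 0, 0], "jaw":[0.3, 0.3, 0.3, 0.3, 0.3]}, quiet=true)

```text
ok
```

Request:
advance(moves={"wx":[0, 0, 0, 0, 0], "wy":[0, 0, 0, 0, 0], "wz":[0, 0, 0, 0, 0], "x":[-0.0667, -0.1333, -0.2, -0.2667, -0.325], "y":[0, 0, 0, 0, 0], "z":[0, 0, 0, 0, 0], "jaw":[0.3, 0.3, 0.3, 0.3, 0.3]}, quiet=true)

```text
ok
```

Request:
advance(moves={"wx":[0, 0, 0, 0, 0], "wy":[0, 0, 0, 0, 0], "wz":[0, 0, 0, 0, 0], "x":[-0.05, -0.0833, -0.0942, -0.0942, -0.0942], "y":[-0.0033, -0.0075, -0.0075, -0.0075, -0.0075], "z":[0, 0, 0, 0, 0], "jaw":[0.3, 0.3, 0.3, 0.3, 0.3]})

```text
clock: 28.15
tool_pos: [0.6128, -0.217, 0.118]
ee_rot: [[-0.002, 1.0, -0.001], [1.0, 0.002, 0.001], [0.001, -0.001, -1.0]]
wrist_force: [0.4, 0.8, -1.6]
finger_gap: 0.436
grip_force: 55.6
```

Request:
advance(moves={"wx":[0, 0, 0, 0, 0], "wy":[0, 0, 0, 0, 0], "wz":[0, 0, 0, 0, 0], "x":[0, 0, 0, 0, 0], "y":[0, 0, 0, 0, 0], "z":[0.0333, 0.0667, 0.1, 0.1167, 0.1167], "jaw":[0.3, 0.3, 0.3, 0.3, 0.3]})

```text
clock: 28.65
tool_pos: [0.6114, -0.2163, 0.0461]
ee_rot: [[-0.003, 1.0, -0.004], [1.0, 0.003, 0.002], [0.002, -0.004, -1.0]]
wrist_force: [-1.2, -0.6, -1.1]
finger_gap: 0.437
grip_force: 55.7
```

Request:
advance(moves={"wx":[0, 0, 0], "wy":[0, 0, 0], "wz":[0, 0, 0], "x":[0, 0, 0], "y":[0, 0, 0], "z":[0.0033, 0.005, 0.005], "jaw":[0.3, 0.3, 0.3]})

```text
clock: 28.95
tool_pos: [0.6137, -0.2187, 0.0465]
ee_rot: [[-0.001, 1.0, 0.002], [1.0, 0.001, -0.001], [-0.001, 0.002, -1.0]]
wrist_force: [0.5, -0.2, -1.0]
finger_gap: 0.44
grip_force: 55.7
```

Converted, 0.003 m / 0.6 = 0.005, 0.002 m / 0.6 = 0.0033.

Request:
advance(moves={"wx":[0, 0, 0, 0, 0], "wy":[0, 0, 0, 0, 0], "wz":[0, 0, 0, 0, 0], "x":[0, 0, 0, 0, 0], "y":[0, 0, 0, 0, 0], "z":[0.0017, 0.0033, 0.005, 0.005, 0.005], "jaw":[0.3, 0.3, 0.3, 0.3, 0.3]})

```text
clock: 29.45
tool_pos: [0.6132, -0.2187, 0.0432]
ee_rot: [[-0.001, 1.0, 0.0], [1.0, 0.001, -0.0], [-0.0, 0.0, -1.0]]
wrist_force: [-1.7, 0.3, 4.5]
finger_gap: 0.436
grip_force: 56.2
```

Request:
advance(moves={"wx":[0, 0, 0, 0, 0], "wy":[0, 0, 0, 0, 0], "wz":[0, 0, 0, 0, 0], "x":[0, 0, 0, 0, 0], "y":[0, 0, 0, 0, 0], "z":[0, 0, 0, 0, 0], "jaw":[0.6, 0.8, 1, 1, 1]})

```text
clock: 29.95
tool_pos: [0.6128, -0.2184, 0.0421]
ee_rot: [[-0.001, 1.0, -0.0], [1.0, 0.001, 0.0], [0.0, -0.0, -1.0]]
wrist_force: [-0.3, 0.8, -1.0]
finger_gap: 1.0
grip_force: 0.0
```

Request:
advance(moves={"wx":[0, 0, 0, 0], "wy":[0, 0, 0, 0], "wz":[0, 0, 0, 0], "x":[0, 0, 0, 0], "y":[0, 0, 0, 0], "z":[-0.0333, -0.1, -0.1667, -0.1667], "jaw":[1, 1, 1, 1]}, quiet=true)

```text
ok
```

Request:
advance(moves={"wx":[0, 0, 0, 0, 0], "wy":[0, 0, 0, 0, 0], "wz":[0, 0, 0, 0, 0], "x":[0.0033, 0.0083, 0.015, 0.02, 0.0233], "y":[-0.05, -0.1167, -0.1833, -0.25, -0.2975], "z":[0, 0, 0, 0, 0], "jaw":[1, 1, 1, 1, 1]}, quiet=true)

```text
ok
```

Request:
advance(moves={"wx":[0, 0, 0, 0, 0], "wy":[0, 0, 0, 0, 0], "wz":[-0.0891, -0.1783, -0.2674, -0.3546, -0.3546], "x":[0, 0, 0, 0, 0], "y":[0, 0, 0, 0, 0], "z":[0, 0, 0, 0, 0], "jaw":[1, 1, 1, 1, 1]}, quiet=true)

```text
ok
```

Request:
advance(moves={"wx":[0, 0], "wy":[0, 0], "wz":[0, 0], "x":[0, 0], "y":[0, 0], "z":[0, 0], "jaw":[1, 1]})

```text
clock: 31.55
tool_pos: [0.4343, -0.2045, 0.1421]
ee_rot: [[-0.528, 0.849, -0.0], [0.849, 0.528, 0.0], [0.0, -0.0, -1.0]]
wrist_force: [0.3, -0.6, -0.5]
finger_gap: 1.003
grip_force: 0.0
```

```bash
python3 -c "
from top import *
top()
f,R,c=wristcam();cv2.imwrite('pics/w4.png',f['img'][:,:,::-1])"
```

```text
box (269, 203) [440.4  -4.8] [99.7 97.4] -43.9 circ [440.7  -5.5]
box (186, 206) [430.  208.9] [133.8 133.6] 64.6 circ [429.7 208.8]
box (190, 137) [617.3 209.6] [113.8 113.2] -17.1 circ [616.9 209.6]
lid (270, 199) [439.4  -5.7] [34.2 32.5] -89.1 circ [439.4  -6.2]
lid (182, 201) [429.8 207.9] [56.4 54.9] -89.1 circ [429.8 208.6]
lid (270, 136) [607.2  -3.1] [131.2  91.7] 5.9 circ [605.1  -3.2]
```

View pics/w4.png

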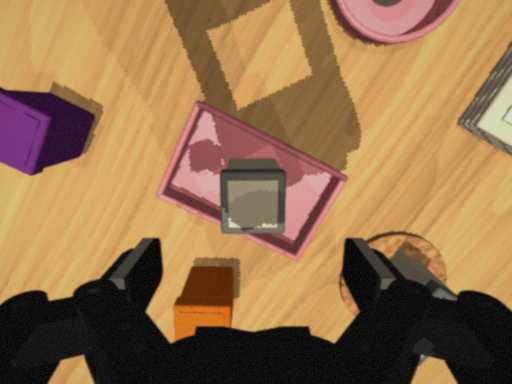

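The square lid is square to the fingers at about (253,201), spanning x 221–285; the orange block at (205,310) is clear. Gripping.

Units first: shifts go in shares of 0.6 m and turns go in shares of 90 degrees. So 0.1035 m / 0.6 = 0.1725, 0.03 m / 0.6 = 0.05.

Request:
advance(moves={"wx":[0, 0, 0, 0, 0], "wy":[0, 0, 0, 0, 0], "wz":[0, 0, 0, 0, 0], "x":[0, 0, 0, 0, 0], "y":[0, 0, 0, 0, 0], "z":[0.05, 0.1, 0.1333, 0.1583, 0.1725], "jaw":[1, 1, 1, 1, 1]}, quiet=true)

```text
ok
```

Request:
advance(moves={"wx":[0, 0, 0, 0, 0], "wy":[0, 0, 0, 0, 0], "wz":[0, 0, 0, 0, 0], "x":[0, 0, 0, 0, 0], "y":[0, 0, 0, 0, 0], "z":[0, 0, 0, 0, 0], "jaw":[1, 1, 0.4, 0.4, 0.4]})

```text
clock: 32.65
tool_pos: [0.4353, -0.2053, 0.04]
ee_rot: [[-0.529, 0.848, 0.002], [0.848, 0.529, -0.001], [-0.002, 0.001, -1.0]]
wrist_force: [0.7, 0.6, 1.0]
finger_gap: 0.55
grip_force: 56.9
```

Request:
advance(moves={"wx":[0, 0, 0, 0], "wy":[0, 0, 0, 0], "wz":[0, 0, 0, 0], "x":[0, 0, 0, 0], "y":[0, 0, 0, 0], "z":[0, 0, 0, 0], "jaw":[0.4, 0.4, 0.4, 0.4]})

```text
clock: 33.05
tool_pos: [0.4353, -0.2053, 0.0398]
ee_rot: [[-0.529, 0.848, 0.002], [0.848, 0.529, -0.001], [-0.002, 0.001, -1.0]]
wrist_force: [0.1, 0.1, 5.5]
finger_gap: 0.556
grip_force: 57.5
```

Request:
advance(moves={"wx":[0, 0, 0, 0, 0], "wy":[0, 0, 0, 0, 0], "wz":[0, 0, 0, 0, 0], "x":[0, 0, 0, 0, 0], "y":[0, 0, 0, 0, 0], "z":[-0.0333, -0.0667, -0.1, -0.1333, -0.15], "jaw":[0.4, 0.4, 0.4, 0.4, 0.4]})

```text
clock: 33.55
tool_pos: [0.4347, -0.2048, 0.1299]
ee_rot: [[-0.529, 0.848, 0.001], [0.848, 0.529, -0.001], [-0.001, 0.001, -1.0]]
wrist_force: [-0.9, -0.6, -1.7]
finger_gap: 0.551
grip_force: 56.9
```

Request:
advance(moves={"wx":[0, 0, 0, 0, 0], "wy":[0, 0, 0, 0, 0], "wz":[0.0637, 0.1401, 0.2228, 0.3056, 0.3546], "x":[0, 0, 0, 0, 0], "y":[0, 0, 0, 0, 0], "z":[0, 0, 0, 0, 0], "jaw":[0.4, 0.4, 0.4, 0.4, 0.4]}, quiet=true)

```text
ok
```

Request:
advance(moves={"wx":[0, 0], "wy":[0, 0], "wz":[0, 0], "x":[0, 0], "y":[0, 0], "z":[0, 0], "jaw":[0.4, 0.4]})

```text
clock: 34.25
tool_pos: [0.4338, -0.2043, 0.128]
ee_rot: [[-0.003, 1.0, -0.001], [1.0, 0.003, 0.001], [0.001, -0.001, -1.0]]
wrist_force: [0.5, -0.5, -1.2]
finger_gap: 0.557
grip_force: 56.9
```

Request:
advance(moves={"wx":[0, 0, 0, 0, 0], "wy":[0, 0, 0, 0, 0], "wz":[0, 0, 0, 0, 0], "x":[0.0333, 0.0917, 0.1533, 0.215, 0.2767], "y":[0.015, 0.04, 0.0683, 0.095, 0.1217], "z":[0, 0, 0, 0, 0], "jaw":[0.4, 0.4, 0.4, 0.4, 0.4]}, quiet=true)

```text
ok
```

Request:
advance(moves={"wx":[0, 0, 0, 0, 0], "wy":[0, 0, 0, 0, 0], "wz":[0, 0, 0, 0, 0], "x":[0.0617, 0.1233, 0.185, 0.2467, 0.3083], "y":[0.0275, 0.055, 0.0817, 0.1083, 0.1367], "z":[0, 0, 0, 0, 0], "jaw":[0.4, 0.4, 0.4, 0.4, 0.4]}, quiet=true)

```text
ok
```

Request:
advance(moves={"wx":[0, 0, 0, 0, 0], "wy":[0, 0, 0, 0, 0], "wz":[0, 0, 0.0637, 0.1273, 0.191], "x":[0.05, 0.0833, 0.105, 0.105, 0.105], "y":[0.0217, 0.0367, 0.0467, 0.0467, 0.0467], "z":[0, 0, 0, 0, 0], "jaw":[0.4, 0.4, 0.4, 0.4, 0.4]}, quiet=true)

```text
ok
```

Request:
advance(moves={"wx":[0, 0, 0], "wy":[0, 0, 0], "wz":[0, 0, 0], "x":[0, 0, 0], "y":[0, 0, 0], "z":[0, 0, 0], "jaw":[0.4, 0.4, 0.4]})

```text
clock: 36.05
tool_pos: [0.6168, 0.2094, 0.1286]
ee_rot: [[0.293, 0.956, -0.0], [0.956, -0.293, -0.0], [-0.0, -0.0, -1.0]]
wrist_force: [0.1, 0.8, -0.8]
finger_gap: 0.554
grip_force: 57.0
```

Request:
advance(moves={"wx":[0, 0, 0, 0, 0], "wy":[0, 0, 0, 0, 0], "wz":[0, 0, 0, 0, 0], "x":[0, 0, 0, 0, 0], "y":[0, 0, 0, 0, 0], "z":[0.0333, 0.0667, 0.1, 0.125, 0.1333], "jaw":[0.4, 0.4, 0.4, 0.4, 0.4]}, quiet=true)

```text
ok
```

Request:
advance(moves={"wx":[0, 0, 0, 0, 0], "wy":[0, 0, 0, 0, 0], "wz":[0, 0, 0, 0, 0], "x":[0, 0, 0, 0, 0], "y":[0, 0, 0, 0, 0], "z":[0.005, 0.01, 0.0117, 0.0117, 0.0117], "jaw":[0.4, 0.4, 0.4, 0.4, 0.4]})

```text
clock: 37.05
tool_pos: [0.6174, 0.2097, 0.0425]
ee_rot: [[0.294, 0.956, 0.001], [0.956, -0.294, 0.0], [0.001, 0.001, -1.0]]
wrist_force: [-0.1, 0.5, -1.7]
finger_gap: 0.555
grip_force: 57.0
```

Converted, 0.0035 m / 0.6 = 0.0058, 0.003 m / 0.6 = 0.005.

Request:
advance(moves={"wx":[0, 0, 0, 0, 0], "wy":[0, 0, 0, 0, 0], "wz":[0, 0, 0, 0, 0], "x":[0, 0, 0, 0, 0], "y":[0, 0, 0, 0, 0], "z":[0.0017, 0.0033, 0.0033, 0.005, 0.0058], "jaw":[0.4, 0.4, 0.4, 0.4, 0.4]})

```text
clock: 37.55
tool_pos: [0.6172, 0.2097, 0.0399]
ee_rot: [[0.294, 0.956, -0.0], [0.956, -0.294, -0.0], [-0.0, -0.0, -1.0]]
wrist_force: [-4.1, -1.0, 8.4]
finger_gap: 0.553
grip_force: 58.0
```

Request:
advance(moves={"wx":[0, 0], "wy":[0, 0], "wz":[0, 0], "x":[0, 0], "y":[0, 0], "z":[0, 0], "jaw":[0.4, 0.4]})

```text
clock: 37.75
tool_pos: [0.6172, 0.2097, 0.0399]
ee_rot: [[0.294, 0.956, -0.0], [0.956, -0.294, -0.0], [-0.0, 0.0, -1.0]]
wrist_force: [-2.0, -0.2, 6.1]
finger_gap: 0.557
grip_force: 58.0
```

Request:
advance(moves={"wx":[0, 0, 0, 0, 0], "wy":[0, 0, 0, 0, 0], "wz":[0, 0, 0, 0, 0], "x":[0, 0, 0, 0, 0], "y":[0, 0, 0, 0, 0], "z":[0, 0, 0, 0, 0], "jaw":[0.7, 0.9, 1, 1, 1]})

```text
clock: 38.25
tool_pos: [0.6169, 0.2095, 0.0381]
ee_rot: [[0.295, 0.956, -0.0], [0.956, -0.295, -0.0], [-0.0, -0.0, -1.0]]
wrist_force: [-0.7, 0.5, -0.2]
finger_gap: 1.001
grip_force: 0.0
```

Request:
advance(moves={"wx":[0, 0, 0, 0, 0], "wy":[0, 0, 0, 0, 0], "wz":[0, 0, -0.0637, -0.1273, -0.191], "x":[0, 0, 0, 0, 0], "y":[0, 0, 0, 0, 0], "z":[-0.0333, -0.1, -0.1667, -0.1667, -0.1667], "jaw":[1, 1, 1, 1, 1]}, quiet=true)

```text
ok
```

Request:
advance(moves={"wx":[0, 0, 0, 0, 0], "wy":[0, 0, 0, 0, 0], "wz":[0, 0, 0, 0, 0], "x":[-0.05, -0.1167, -0.1833, -0.25, -0.3167], "y":[0, 0, 0, 0, 0], "z":[0, 0, 0, 0, 0], "jaw":[1, 1, 1, 1, 1]}, quiet=true)

```text
ok
```

Request:
advance(moves={"wx":[0, 0, 0, 0, 0], "wy":[0, 0, 0, 0, 0], "wz":[0, 0, 0, 0, 0], "x":[-0.0667, -0.1333, -0.2, -0.2667, -0.3333], "y":[0, 0, 0, 0, 0], "z":[0, 0, 0, 0, 0], "jaw":[1, 1, 1, 1, 1]}, quiet=true)

```text
ok
```

Request:
advance(moves={"wx":[0, 0, 0, 0, 0], "wy":[0, 0, 0, 0, 0], "wz":[0, 0, 0, 0, 0], "x":[-0.05, -0.0633, -0.0633, -0.0633, -0.0633], "y":[-0.0067, -0.0067, -0.0067, -0.0067, -0.0067], "z":[0, 0, 0, 0, 0], "jaw":[1, 1, 1, 1, 1]})

```text
clock: 40.25
tool_pos: [0.6134, -0.2167, 0.1381]
ee_rot: [[-0.003, 1.0, -0.0], [1.0, 0.003, 0.001], [0.001, -0.0, -1.0]]
wrist_force: [0.4, 0.3, 0.3]
finger_gap: 1.003
grip_force: 0.0
```

```bash
python3 -c "
from top import *
top()
f,R,c=wristcam();cv2.imwrite('pics/w5.png',f['img'][:,:,::-1])"
```

```text
box (267, 202) [444.6   4.6] [99.2 78.5] -20.2 circ [440.7  -5.7]
box (187, 201) [445.2 201.6] [133.8  99.5] 64.5 circ [429.9 207.1]
box (190, 137) [617.4 209.6] [112.9 112.3] -17.3 circ [618.3 208.3]
lid (270, 198) [439.4  -5.7] [32.5 29.4] 0.9 circ [439.4  -4.5]
lid (182, 202) [428.5 208.9] [58.7 53.1] 46.6 circ [428.3 208.6]
lid (186, 129) [614.5 208.6] [45.6 45. ] -17.8 circ [614.5 208.7]
lid (271, 135) [608.5  -5.7] [133.6  90.5] 4.0 circ [607.9  -5.7]
```

View pics/w5.png

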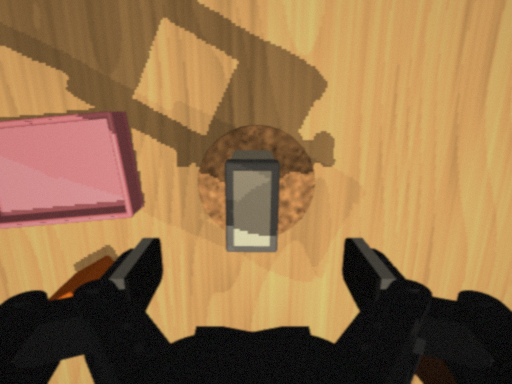

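The oblong pot sits upright and aligned on the trivet (lid 227–279 × 160–250); the oblong box is empty; the square pot is at (614.5,209), within 3 mm of its box centre. Final transfer.

Converted, 0.0955 m / 0.6 = 0.1592, 0.08 m / 0.6 = 0.1333.

Request:
advance(moves={"wx":[0, 0, 0, 0, 0], "wy":[0, 0, 0, 0, 0], "wz":[0, 0, 0, 0, 0], "x":[0, 0, 0, 0, 0], "y":[0, 0, 0, 0, 0], "z":[0.05, 0.1, 0.1333, 0.15, 0.1592], "jaw":[1, 1, 1, 1, 1]}, quiet=true)

```text
ok
```

Request:
advance(moves={"wx":[0, 0, 0, 0, 0], "wy":[0, 0, 0, 0, 0], "wz":[0, 0, 0, 0, 0], "x":[0, 0, 0, 0, 0], "y":[0, 0, 0, 0, 0], "z":[0, 0, 0, 0, 0], "jaw":[1, 1, 0.3, 0.3, 0.3]})

```text
clock: 41.35
tool_pos: [0.6138, -0.2187, 0.0436]
ee_rot: [[-0.001, 1.0, 0.001], [1.0, 0.001, -0.001], [-0.001, 0.001, -1.0]]
wrist_force: [-1.1, -0.2, -0.8]
finger_gap: 0.515
grip_force: 0.0
```

Request:
advance(moves={"wx":[0, 0, 0, 0], "wy":[0, 0, 0, 0], "wz":[0, 0, 0, 0], "x":[0, 0, 0, 0], "y":[0, 0, 0, 0], "z":[0, 0, 0, 0], "jaw":[0.3, 0.3, 0.3, 0.3]})

```text
clock: 41.75
tool_pos: [0.6138, -0.2188, 0.0436]
ee_rot: [[-0.001, 1.0, 0.001], [1.0, 0.001, -0.001], [-0.001, 0.001, -1.0]]
wrist_force: [-2.1, 0.3, 4.6]
finger_gap: 0.439
grip_force: 55.8
```

Request:
advance(moves={"wx":[0, 0, 0, 0, 0], "wy":[0, 0, 0, 0, 0], "wz":[0, 0, 0, 0, 0], "x":[0, 0, 0, 0, 0], "y":[0, 0, 0, 0, 0], "z":[-0.0333, -0.0667, -0.1, -0.1333, -0.1333], "jaw":[0.3, 0.3, 0.3, 0.3, 0.3]})

```text
clock: 42.25
tool_pos: [0.6152, -0.2192, 0.1253]
ee_rot: [[-0.001, 1.0, 0.005], [1.0, 0.001, -0.002], [-0.002, 0.005, -1.0]]
wrist_force: [0.7, -0.4, -1.6]
finger_gap: 0.433
grip_force: 55.5
```

Request:
advance(moves={"wx":[0, 0, 0, 0, 0], "wy":[0, 0, 0, 0, 0], "wz":[0, 0, 0, 0, 0], "x":[0.0033, 0.0067, 0.01, 0.015, 0.0183], "y":[-0.0333, -0.0917, -0.15, -0.2083, -0.2583], "z":[0, 0, 0, 0, 0], "jaw":[0.3, 0.3, 0.3, 0.3, 0.3]}, quiet=true)

```text
ok
```

Request:
advance(moves={"wx":[0, 0, 0, 0, 0], "wy":[0, 0, 0, 0, 0], "wz":[0, 0.0382, 0.1019, 0.1783, 0.2546], "x":[0.0033, 0.0033, 0.0033, 0.0033, 0.0033], "y":[-0.0333, -0.04, -0.04, -0.04, -0.04], "z":[0, 0, 0, 0, 0], "jaw":[0.3, 0.3, 0.3, 0.3, 0.3]}, quiet=true)

```text
ok
```

Request:
advance(moves={"wx":[0, 0, 0, 0, 0], "wy":[0, 0, 0, 0, 0], "wz":[0.0764, 0.1528, 0.2292, 0.3056, 0.382], "x":[0, 0, 0, 0, 0], "y":[0, 0, 0, 0, 0], "z":[0, 0, 0, 0, 0], "jaw":[0.3, 0.3, 0.3, 0.3, 0.3]}, quiet=true)

```text
ok
```

Request:
advance(moves={"wx":[0, 0, 0, 0, 0], "wy":[0, 0, 0, 0, 0], "wz":[0.0764, 0.1528, 0.2292, 0.2801, 0.3056], "x":[0, 0, 0, 0, 0], "y":[0, 0, 0, 0, 0], "z":[0, 0, 0, 0, 0], "jaw":[0.3, 0.3, 0.3, 0.3, 0.3]}, quiet=true)

```text
ok
```

Request:
advance(moves={"wx":[0, 0], "wy":[0, 0], "wz":[0, 0], "x":[0, 0], "y":[0, 0], "z":[0, 0], "jaw":[0.3, 0.3]})

```text
clock: 44.45
tool_pos: [0.4336, -0.2051, 0.1215]
ee_rot: [[0.996, 0.093, -0.002], [0.093, -0.996, 0.001], [-0.002, -0.001, -1.0]]
wrist_force: [-0.4, -0.4, -2.6]
finger_gap: 0.436
grip_force: 55.6
```

Converted, 0.078 m / 0.6 = 0.13, 0.074 m / 0.6 = 0.1233.

Request:
advance(moves={"wx":[0, 0, 0, 0, 0], "wy":[0, 0, 0, 0, 0], "wz":[0, 0, 0, 0, 0], "x":[0, 0, 0, 0, 0], "y":[0, 0, 0, 0, 0], "z":[0.0333, 0.0667, 0.1, 0.1233, 0.13], "jaw":[0.3, 0.3, 0.3, 0.3, 0.3]}, quiet=true)

```text
ok
```

Request:
advance(moves={"wx":[0, 0, 0, 0, 0], "wy":[0, 0, 0, 0, 0], "wz":[0, 0, 0, 0, 0], "x":[0, 0, 0, 0, 0], "y":[0, 0, 0, 0, 0], "z":[0, 0.0033, 0.005, 0.005, 0.005], "jaw":[0.3, 0.3, 0.3, 0.3, 0.3]})

```text
clock: 45.45
tool_pos: [0.4348, -0.2059, 0.0423]
ee_rot: [[0.996, 0.092, 0.001], [0.092, -0.996, -0.001], [0.001, 0.001, -1.0]]
wrist_force: [-0.5, -0.6, -1.2]
finger_gap: 0.438
grip_force: 55.7
```

Request:
advance(moves={"wx":[0, 0, 0, 0, 0], "wy":[0, 0, 0, 0, 0], "wz":[0, 0, 0, 0, 0], "x":[0, 0, 0, 0, 0], "y":[0, 0, 0, 0, 0], "z":[0.0017, 0.0033, 0.0042, 0.005, 0.005], "jaw":[0.3, 0.3, 0.3, 0.3, 0.3]})

```text
clock: 45.95
tool_pos: [0.4344, -0.2057, 0.0395]
ee_rot: [[0.996, 0.092, -0.0], [0.092, -0.996, 0.0], [-0.0, -0.0, -1.0]]
wrist_force: [-2.4, 1.5, 5.6]
finger_gap: 0.436
grip_force: 56.6
```

Request:
advance(moves={"wx":[0, 0, 0, 0, 0], "wy":[0, 0, 0, 0, 0], "wz":[0, 0, 0, 0, 0], "x":[0, 0, 0, 0, 0], "y":[0, 0, 0, 0, 0], "z":[0, 0, 0, 0, 0], "jaw":[0.6, 0.8, 1, 1, 1]})

```text
clock: 46.45
tool_pos: [0.4344, -0.2056, 0.0387]
ee_rot: [[0.996, 0.092, -0.0], [0.092, -0.996, 0.0], [-0.0, -0.0, -1.0]]
wrist_force: [0.1, 0.2, 0.7]
finger_gap: 1.002
grip_force: 0.0
```

Request:
advance(moves={"wx":[0, 0, 0, 0, 0], "wy":[0, 0, 0, 0, 0], "wz":[0, 0, 0, 0, 0], "x":[0, 0, 0, 0, 0], "y":[0, 0, 0, 0, 0], "z":[-0.0333, -0.1, -0.1667, -0.2333, -0.2667], "jaw":[1, 1, 1, 1, 1]}, quiet=true)

```text
ok
```

Request:
advance(moves={"wx":[0, 0, 0, 0, 0], "wy":[0, 0, 0, 0, 0], "wz":[0, 0, 0, 0, 0], "x":[0, 0, 0, 0, 0], "y":[0.05, 0.1167, 0.1833, 0.25, 0.3167], "z":[0, 0, 0, 0, 0], "jaw":[1, 1, 1, 1, 1]}, quiet=true)

```text
ok
```

Request:
advance(moves={"wx":[0, 0, 0, 0, 0], "wy":[0, 0, 0, 0, 0], "wz":[0, 0, 0, 0, 0], "x":[0, 0, 0, 0, 0], "y":[0.05, 0.0833, 0.0833, 0.0833, 0.0833], "z":[0, 0, 0, 0, 0], "jaw":[1, 1, 1, 1, 1]})

```text
clock: 47.95
tool_pos: [0.4562, -0.4433, 0.1984]
ee_rot: [[0.996, 0.092, -0.001], [0.092, -0.996, 0.001], [-0.001, -0.001, -1.0]]
wrist_force: [-0.2, 0.1, 0.5]
finger_gap: 1.002
grip_force: 0.0
```

```bash
python3 -c "
from top import *
top('pics/c9.png')"
```

```text
box (269, 202) [445.2  -7.3] [99.3 90.3] 66.4 circ [441.1  -4.8]
box (186, 206) [428.6 208.9] [134.  133.6] -89.1 circ [429.8 208. ]
box (347, 207) [ 433.5 -205.7] [144.7  93.7] 5.0 circ [ 432.9 -206.2]
box (190, 137) [617.5 209.6] [114.3 113.2] -16.9 circ [617.  208.3]
lid (270, 199) [439.4  -5.7] [34.2 32.5] -89.1 circ [439.4  -6.1]
lid (351, 203) [ 432.4 -203.6] [63.6 33.9] 4.9 circ [ 432.3 -204.3]
lid (182, 201) [429.8 207.9] [56.4 54.9] -89.1 circ [429.8 208.6]
lid (186, 129) [616.1 209.2] [43.4 42.9] -17.8 circ [616.5 209. ]
lid (272, 138) [607.1  -3.4] [131.2  91.7] 5.5 circ [605.1  -3.2]
```

View pics/c9.png

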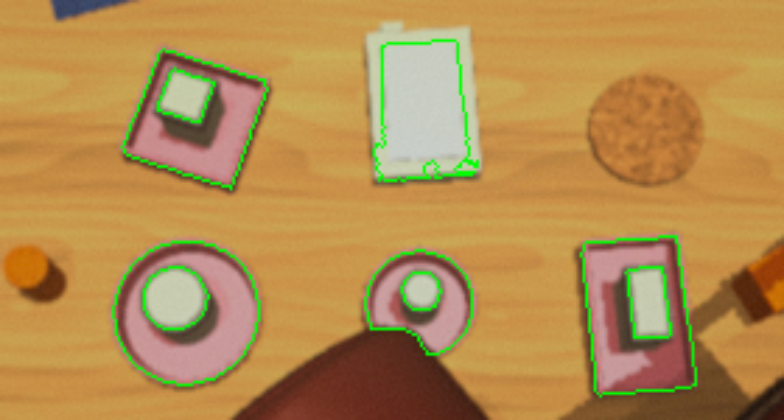

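The final picture shows every pot upright in its own box. Lid centres are within 3 mm of the box centres, the oblong pot is aligned at 5°, and the lids have not moved. Handing in.

```bash
python3 -c "
from workcell import arm
print(arm.hand_in())"
```

```text
the job is handed in; nothing more can be done
None
```

Job handed in at about 48 s of the 144 s allowed: the last top view showed all four pots upright in their own boxes, lid centres within about 3 mm of the box centres, the oblong pot lengthwise and the lid stack unmoved; no verdict came back from the hand-in.

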